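Load the specimen spinner

TASK

Lever the spinner's cover open with the blade tool in its notch, then put every carrier lying on the bench onto a spindle of its own, turning each until its keyway finds the key and it drops fully down onto the seat. Then shut the cover fully, with the blade tool back lying on its rubber mat, and leave the other things on the bench where they are.

Things in the scene. Friction and masses are not known exactly. Their poses are not given: they have to be found in the camera images.
- case: White specimen spinner fixed to the bench: open-topped case 200 mm (its x) x 390 mm (its y), walls 6 mm thick, shut by a grey cover. Origin: centre of underside; z up. Front, with the pry notch: -x side; the cover's hinge runs along the +x side. Wall rims 66 mm and shut cover's top 72 mm above the bench; inner floor 6 mm above it.
- cover (a joint): Hinge angle of the flat grey cover (197 mm from hinge to front edge, 390 mm wide, 6 mm thick, 0.2 kg): 0 = shut, grows as the front edge rises, stop at 1.85 rad. Stiff hinge (0.24 N m of friction): it stays at whatever angle it is left; raising it takes 2 to 4 N near the front edge. No handle, edges flush with the case: it is levered at the notch.
- hinge (a point): Middle of the cover's hinge line (at case x = +97 mm, y = 0), 66 mm above the bench, level with the underside of the shut cover; axes as case, the hinge line is its y.
- notch (a point): Pry notch in the case's front wall: an opening 60 mm wide and 14 mm high just under the cover's front edge; a small steel plate on the cover's top marks it. The point is the centre of the opening on the outer face, 59 mm above the bench; x points into the case.
- cover_edge (a point): Middle of the cover's front edge, half-way through its thickness; turns with the cover (x points to the hinge, z out of the cover's top face).
- blade_grip (a point): Blade tool, 200 mm long, 0.13 kg: wooden handle 110 mm long, 24 wide, 26 high, then a level steel blade 90 mm long, 24 wide, 4 thick (last 8 mm: 18 wide, 3 thick) at the handle's mid-height. The point: middle of the handle's section by the balance point, 40 mm behind the handle's front end; x points to the tip, z up. Lies level on the mat, this point 13 mm above the mat.
- blade_tip (a point): Tip of the blade, 130 mm ahead (+x) of blade_grip.
- mat: Black rubber mat fixed on the bench, 240 mm (its x) x 110 mm (its y), 5 mm thick: the blade tool's place. Origin: centre of its underside.
- carrier1_mid (a point): Keyed specimen carrier, 0.13 to 0.25 kg: dark flange 84 mm across, 10 mm thick; square aluminium hub 46 x 46 mm, 46 mm tall in all, flats along x and y. Through it a 21 mm square bore with a 9 mm wide keyway on its +x side, out to 17.5 mm from the axis, open above and below. The point: on the axis, half-way up (23 mm over the underside). May be absent.
- spindle1: Fixed upright spindle in the case. Origin: its foot on the case's inner floor, 6 mm above the bench; z up. Seat 40 mm across, to 6 mm above the origin, then a shaft 18 mm in diameter up to 48 mm, the last 6 mm tapered to 10 mm. A brass key, 6 mm wide, stands out on its +x side to 16 mm from the axis, from the seat to 28 mm above the origin. It does not turn.
- carrier2_mid (a point): Another carrier, the same as carrier 1. May be absent.
- spindle2: Spindle like spindle 1, its key pointing another way (+x); the three stand in a row 105 mm apart along the case's y. On any spindle, a carrier whose keyway is not over the key stops with its underside on the key's top; lined up within about 0.1 rad, it drops to the seat, its mid point then 29 mm above the spindle's origin.
- carrier3_mid (a point): Another carrier, the same as carrier 1. May be absent.
- spindle3: Spindle like spindle 1, its key pointing another way (+x).
- oil: Bystander: small amber dropper bottle, 85 mm tall; leave it alone. Origin: underside.
- puck: Bystander: black resin puck, 32 mm across, 22 mm high; leave it alone. Origin: underside.
- slidebox: Bystander: wooden slide box 85 x 160 x 32 mm; leave it alone. Origin: underside.
- jar: Bystander: white jar, 60 mm across, 75 mm tall; leave it alone. Origin: underside.

How it is judged:
On the way, in this order (a step that is already met when the one before it is completed fails the run):
1. the cover is levered up more than 0.25 rad by the blade tool (value of joint cover above 0.25 rad and contact force between blade and cover above 0.2 N), for 0.1 s.
2. every carrier is keyed and fully down on a spindle, cover open (((horizontal distance between carrier1_mid and spindle1 below 0.005 m and z of carrier1_mid in the frame of spindle1 below 0.0335 m and angle between the x axis of carrier1_mid and the x axis of spindle1, either way round below 0.25 rad and angle between carrier1_mid's own z axis and vertical below 0.1 rad) or (horizontal distance between carrier1_mid and spindle2 below 0.005 m and z of carrier1_mid in the frame of spindle2 below 0.0335 m and angle between the x axis of carrier1_mid and the x axis of spindle2, either way round below 0.25 rad and angle between carrier1_mid's own z axis and vertical below 0.1 rad) or (horizontal distance between carrier1_mid and spindle3 below 0.005 m and z of carrier1_mid in the frame of spindle3 below 0.0335 m and angle between the x axis of carrier1_mid and the x axis of spindle3, either way round below 0.25 rad and angle between carrier1_mid's own z axis and vertical below 0.1 rad)) and ((horizontal distance between carrier2_mid and spindle1 below 0.005 m and z of carrier2_mid in the frame of spindle1 below 0.0335 m and angle between the x axis of carrier2_mid and the x axis of spindle1, either way round below 0.25 rad and angle between carrier2_mid's own z axis and vertical below 0.1 rad) or (horizontal distance between carrier2_mid and spindle2 below 0.005 m and z of carrier2_mid in the frame of spindle2 below 0.0335 m and angle between the x axis of carrier2_mid and the x axis of spindle2, either way round below 0.25 rad and angle between carrier2_mid's own z axis and vertical below 0.1 rad) or (horizontal distance between carrier2_mid and spindle3 below 0.005 m and z of carrier2_mid in the frame of spindle3 below 0.0335 m and angle between the x axis of carrier2_mid and the x axis of spindle3, either way round below 0.25 rad and angle between carrier2_mid's own z axis and vertical below 0.1 rad)) and ((horizontal distance between carrier3_mid and spindle1 below 0.005 m and z of carrier3_mid in the frame of spindle1 below 0.0335 m and angle between the x axis of carrier3_mid and the x axis of spindle1, either way round below 0.25 rad and angle between carrier3_mid's own z axis and vertical below 0.1 rad) or (horizontal distance between carrier3_mid and spindle2 below 0.005 m and z of carrier3_mid in the frame of spindle2 below 0.0335 m and angle between the x axis of carrier3_mid and the x axis of spindle2, either way round below 0.25 rad and angle between carrier3_mid's own z axis and vertical below 0.1 rad) or (horizontal distance between carrier3_mid and spindle3 below 0.005 m and z of carrier3_mid in the frame of spindle3 below 0.0335 m and angle between the x axis of carrier3_mid and the x axis of spindle3, either way round below 0.25 rad and angle between carrier3_mid's own z axis and vertical below 0.1 rad)) and value of joint cover above 0.3 rad), for 0.3 s.
At the end, for the whole second after the job is handed in: Every carrier present sits on a spindle (axis within 5 mm, within 4.5 mm of the seat, upright), the cover is shut to within 0.04 rad, and the blade tool lies at rest on its mat (handle point within the mat's outline) (((horizontal distance between carrier1_mid and spindle1 below 0.005 m and z of carrier1_mid in the frame of spindle1 below 0.0335 m and angle between the x axis of carrier1_mid and the x axis of spindle1, either way round below 0.25 rad and angle between carrier1_mid's own z axis and vertical below 0.1 rad) or (horizontal distance between carrier1_mid and spindle2 below 0.005 m and z of carrier1_mid in the frame of spindle2 below 0.0335 m and angle between the x axis of carrier1_mid and the x axis of spindle2, either way round below 0.25 rad and angle between carrier1_mid's own z axis and vertical below 0.1 rad) or (horizontal distance between carrier1_mid and spindle3 below 0.005 m and z of carrier1_mid in the frame of spindle3 below 0.0335 m and angle between the x axis of carrier1_mid and the x axis of spindle3, either way round below 0.25 rad and angle between carrier1_mid's own z axis and vertical below 0.1 rad)) and ((horizontal distance between carrier2_mid and spindle1 below 0.005 m and z of carrier2_mid in the frame of spindle1 below 0.0335 m and angle between the x axis of carrier2_mid and the x axis of spindle1, either way round below 0.25 rad and angle between carrier2_mid's own z axis and vertical below 0.1 rad) or (horizontal distance between carrier2_mid and spindle2 below 0.005 m and z of carrier2_mid in the frame of spindle2 below 0.0335 m and angle between the x axis of carrier2_mid and the x axis of spindle2, either way round below 0.25 rad and angle between carrier2_mid's own z axis and vertical below 0.1 rad) or (horizontal distance between carrier2_mid and spindle3 below 0.005 m and z of carrier2_mid in the frame of spindle3 below 0.0335 m and angle between the x axis of carrier2_mid and the x axis of spindle3, either way round below 0.25 rad and angle between carrier2_mid's own z axis and vertical below 0.1 rad)) and ((horizontal distance between carrier3_mid and spindle1 below 0.005 m and z of carrier3_mid in the frame of spindle1 below 0.0335 m and angle between the x axis of carrier3_mid and the x axis of spindle1, either way round below 0.25 rad and angle between carrier3_mid's own z axis and vertical below 0.1 rad) or (horizontal distance between carrier3_mid and spindle2 below 0.005 m and z of carrier3_mid in the frame of spindle2 below 0.0335 m and angle between the x axis of carrier3_mid and the x axis of spindle2, either way round below 0.25 rad and angle between carrier3_mid's own z axis and vertical below 0.1 rad) or (horizontal distance between carrier3_mid and spindle3 below 0.005 m and z of carrier3_mid in the frame of spindle3 below 0.0335 m and angle between the x axis of carrier3_mid and the x axis of spindle3, either way round below 0.25 rad and angle between carrier3_mid's own z axis and vertical below 0.1 rad)) and value of joint cover below 0.04 rad and x of blade_grip in the frame of mat between -0.12 and 0.12 m and y of blade_grip in the frame of mat between -0.055 and 0.055 m and z of blade_grip in the frame of mat between 0.01 and 0.026 m and linear speed of each of carrier1, carrier2, carrier3, blade below 0.02 m/s); the robot touches nothing.
It fails at once if a bystander (bottle, puck, slide box, jar) is moved by more than 40 mm (distance of any of oil, puck, slidebox, jar from where it was at the start of the episode above 0.04 m).
Of carrier1, carrier2, carrier3 only 2 to 3 are there at a start; the rules pass over those that are not, and their reading is None.
At some moment in a run one of carrier1, carrier2, carrier3 may be knocked a few centimetres aside while the robot is not near it.
It also fails if it takes over 200 s, if anything falls off the work surface, if the arm or the gripper's body presses on something with over 40 N, if the wrist force passes 120 N, or if a joint passes its speed limit or range.

ROBOT

A 6-joint arm with a two-finger parallel gripper is mounted at the origin on the work surface. World frame = base frame: x ahead of the robot, y to its left, z up, the work surface at z = 0. Lengths are in m, angles in rad, forces in N, time in s.
With the tool pointing down it reaches from about 0.275 to 0.725 m from the base axis. Payload 15.9 kg.
Tool frame: the origin (TCP) lies on the centre line of the jaws, within the pads' length; the fingertips stand 11 mm ahead of it and the grasp point (between the pads) lies 8 mm behind it; z points along the fingers, y is the direction in which the jaws open and shut (so a half turn about z gives the same grasp; the last joint's range is limited). The gripper opens to 85 mm and grips with 20 to 120 N. Pads are 22 mm wide; open, the fingers measure 114 mm over their backs; the gripper's body (76 mm by 85 mm) begins 54 mm behind the grasp point. The pads swing forward as they close: fully open they stand 13 mm farther back than shut.
Start: joints at [-1.186, 0.213, -0.034, 1.323, 0, 1.571], TCP at [0.188, -0.463, 0.242] pointing down, gripper open.
Joint ranges: [-2.98, 2.98], [-0.74, 1.72], [-1.14, 1.35], [-2.1, 2.04], [-1.57, 1.44], [-3.14, 3.14]. Speed limits (rad/s): [1.89, 1.89, 2.39, 2.57, 3.14, 3.14].

INTERFACE

Orientations are given as a unit quaternion [x, y, z, w].
In Python, from station import env gives the robot as it stands. Calls block until the motion is done:
- env.movep(position, orientation): joint-space move of the TCP to a pose.
- env.move_linear(position, frame=None, v=0.15): straight line of the TCP; frame=None keeps the orientation; v is the mean speed in m/s.
- env.move_j(angles): joint-space move.
- env.grip(opening, grasp_force=None): finger opening in m; grasp_force is the grip in N (None keeps the last); returns when the fingers have stopped.
- env.dwell(seconds).
- env.solve_ik(position, orientation): joint angles nearest the present ones, or None.
- env.observe(): the state.
- env.get_image(name): name is "side" or "top"; returns a dict with "pixels" (420x560x3 uint8, blue, green, red), "fovy" (degrees; the focal length in pixels is half the picture's height over the tangent of half this angle, whatever the lens; pixels are square), "cx", "cy" (the principal point, pixels), "R" (3x3) and "t" (3): a world point X has camera coordinates R X + t. Camera axes: x right, y down, z forward; pixel columns grow to the right and rows downward; lengths in m; the calibration is good to about 2 mm. A picture is of the moment at which its call begins. There is no depth.
A pose or a line that the arm cannot do raises env.IKError and nothing moves.
- env.sign_off(): hands the job in, once; it reports no verdict.
The state is a dict: "t": time; "joints": joint angles; "joint_vel": joint speeds; "joint_efforts": joint torques, N m; "position": TCP position; "tcp_rot": TCP orientation; "ft_force": force on the tool from outside, world axes, zero at the start; "ft_torque": the same for the moment, N m; "finger_gap": finger opening in m.
Only numpy, scipy, OpenCV 4.12 (cv2) and the standard library are available. Lean on these libraries where they do the work, as an engineer would, in place of code of your own. Each camera call takes 0.05 s, during which the arm holds its last target. There are 200 camera calls.

## Working session

There is one attempt and no reset: what is moved stays moved. The work goes in short steps, each a Python script; the robot and the scene stay as the last script left them, time stands still between calls to the robot, and variables do not carry over. Pictures are saved under pics/ and viewed, about 12 in all and at most 16, crops included, and the job is handed in when it is done.

```bash
ls; mkdir -p pics; python3 - <<'E'
from station import env
import cv2,numpy as np
o=env.observe(); print(o)
for n in("side","top"):
    d=env.get_image(n); cv2.imwrite(f"pics/{n}0.png",d["pixels"])
    print(n,d["fovy"],d["cx"],d["cy"],np.round(d["R"],4).tolist(),np.round(d["t"],4).tolist(), (-np.array(d["R"]).T@np.array(d["t"])).round(3))
a=np.hstack([cv2.imread("pics/top0.png")]);
E
```

```text
pics
{'t': 0.0, 'joints': array([-1.18601635e+00,  2.13365012e-01, -3.50461495e-02,  1.32347595e+00,
       -3.42502233e-05,  1.57080736e+00]), 'joint_vel': array([-0.00094666, -0.00091562, -0.00096408, -0.00037142,  0.00074722,
        0.00051954]), 'joint_efforts': array([-4.39842961e-04, -6.86159348e+01,  4.87123883e+01,  1.73876696e-02,
        1.96698636e-05,  2.72971175e-05]), 'position': array([ 0.18755068, -0.4631549 ,  0.24181686]), 'tcp_rot': array([ 9.81550967e-01,  1.91199898e-01, -1.21094146e-04, -5.32055507e-04]), 'ft_force': array([-0.34763242, -0.44503773, -0.38628131]), 'ft_torque': array([-0.01782993, -0.01941887,  0.01030986]), 'finger_gap': 0.08554520948340043}
side 48.113894424053086 280.719859417666 209.9387157103736 [[-0.9961, -0.0855, -0.0199], [-0.0282, 0.5271, -0.8493], [0.0831, -0.8455, -0.5275]] [0.6131, 0.0461, 1.0953] [0.521 0.954 0.629]
top 51.14925001418135 268.5725618585219 213.13691952734538 [[0.0237, -0.9997, 0.0096], [-0.9937, -0.0246, -0.1093], [0.1095, -0.007, -0.994]] [0.0627, 0.6019, 0.9453] [0.493 0.084 1.005]
```

View pics/top0.png

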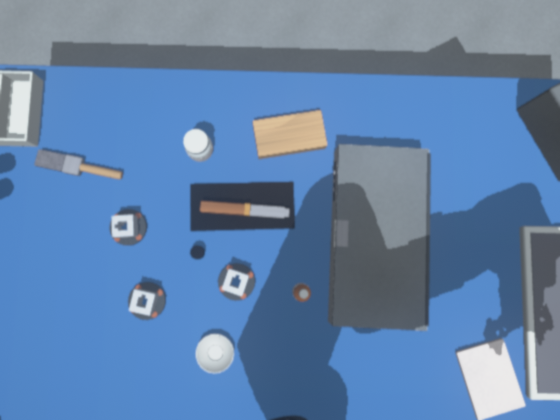

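View pics/side0.png

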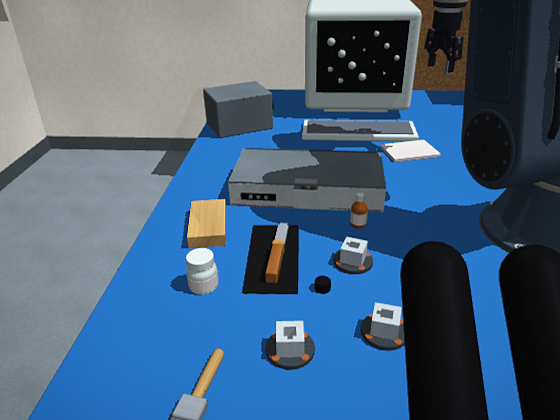

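The top view shows three carriers at about (123,226), (143,300) and (236,282). The blade is on its mat at (245,209) with its tip to the right. The cover spans (335-430, 145-328), with the notch plate at (341,233) and the oil bottle at (302,293). Next I'll write helpers and measure.

```bash
cat > h.py <<'E'
import numpy as np, cv2
from station import env
from scipy.spatial.transform import Rotation as Ro
class Cam:
    def __init__(s,n):
        d=env.get_image(n); s.im=d["pixels"].copy(); s.R=np.array(d["R"]); s.t=np.array(d["t"])
        s.f=210/np.tan(np.radians(d["fovy"])/2); s.c=np.array([d["cx"],d["cy"]]); s.o=-s.R.T@s.t
    def ray(s,p): return s.R.T@np.append((np.asarray(p,float)-s.c)/s.f,1)
    def at(s,p,z):
        r=s.ray(p); return s.o+r*(z-s.o[2])/r[2]
    def px(s,X):
        q=s.R@np.asarray(X,float)+s.t; return s.c+s.f*q[:2]/q[2]
    def crop(s,x0,y0,x1,y1,k,name):
        cv2.imwrite(name,cv2.resize(s.im[y0:y1,x0:x1],None,fx=k,fy=k,interpolation=cv2.INTER_CUBIC))
def blobs(m,amin=20):
    n,l,st,c=cv2.connectedComponentsWithStats(m.astype(np.uint8))
    return [(st[i,4],c[i],l==i) for i in range(1,n) if st[i,4]>=amin]
def rect(m):
    p=np.argwhere(m)[:,::-1].astype(np.float32); return cv2.minAreaRect(p)
def down(yaw): # tool z down, tool y (jaw axis) at world angle yaw
    y=np.array([np.cos(yaw),np.sin(yaw),0]); z=np.array([0,0,-1.]); x=np.cross(y,z)
    return Ro.from_matrix(np.c_[x,y,z]).as_quat()
E
python3 - <<'E'
from h import *
c=Cam("top"); im=c.im; hsv=cv2.cvtColor(im,cv2.COLOR_BGR2HSV); H,S,V=[hsv[...,i].astype(int) for i in range(3)]
print("hubs")
for a,ce,m in blobs((S<60)&(V>150),60):
    if ce[0]<320: print(a,ce.round(1),rect(m),c.at(ce,.046).round(4))
print("grey")
for a,ce,m in blobs((S<70)&(V>45)&(V<130),300):
    r=rect(m); print(a,ce.round(1),r,[c.at(p,.072).round(4).tolist() for p in cv2.boxPoints(r)])
print("black")
for a,ce,m in blobs((V<40),200): print(a,ce.round(1),rect(m),c.at(ce,.005).round(4))
print("orange")
for a,ce,m in blobs((H<18)&(S>110)&(V>60),4): print(a,ce.round(1),rect(m)[1:],c.at(ce,.018).round(4))
def g(x0,y0,x1,y1,k): return cv2.resize(im[y0:y1,x0:x1],None,fx=k,fy=k,interpolation=cv2.INTER_CUBIC)
A=[g(x-23,y-23,x+23,y+23,6)[:260,:260] for x,y in((124,226),(144,300),(236,282))]
B=cv2.resize(im[160:300,185:345],(780,580)); cv2.imwrite("pics/B.png",B)
cv2.imwrite("pics/A.png",np.hstack(A))
E
```

```text
hubs
27379 [281.9  24.5] ((279.5, 39.0), (78.0, 559.0), 90.0) [1.0375 0.0569 0.046 ]
1704 [ 18.  107.1] ((17.0, 107.5), (34.0, 75.0), 0.0) [0.8242 0.6456 0.046 ]
114 [308.5 121.3] ((302.3887023925781, 118.38139343261719), (66.2721939086914, 30.085281372070312), 25.016895294189453) [ 0.809  -0.0076  0.046 ]
70 [255.8 135.3] ((255.73135375976562, 137.28802490234375), (11.490157127380371, 38.46122741699219), 7.696051120758057) [0.7735 0.11   0.046 ]
688 [197.2 144.4] ((197.32191467285156, 144.6917724609375), (32.65447998046875, 25.39792823791504), 69.44395446777344) [0.7491 0.2403 0.046 ]
377 [ 77.3 166.4] ((91.35294342041016, 168.91177368164062), (59.00508499145508, 17.46290397644043), 12.528807640075684) [0.6924 0.5033 0.046 ]
389 [268.4 211.1] ((268.75103759765625, 211.11119079589844), (38.967315673828125, 10.231228828430176), 4.236394882202148) [0.6032 0.0777 0.046 ]
436 [122.2 225.8] ((122.0, 226.5), (25.0, 22.0), 90.0) [0.563  0.3963 0.046 ]
472 [234.5 282.7] ((234.2570343017578, 282.76361083984375), (25.902252197265625, 24.342918395996094), 17.650123596191406) [0.4459 0.1472 0.04
[... 1403 characters left out ...]
6519, 0.2321, 0.072], [0.6626, 0.0301, 0.072], [0.5721, 0.026, 0.072], [0.5617, 0.2259, 0.072]]
349 [134.9 228.3] ((131.5, 227.5), (31.0, 27.0), 90.0) [[0.5904, 0.3985, 0.072], [0.5918, 0.3411, 0.072], [0.5258, 0.3376, 0.072], [0.5245, 0.3945, 0.072]]
608 [524.2 300.1] ((524.760009765625, 310.5267333984375), (169.0703125, 4.587365627288818), 87.92996978759766) [[0.5812, -0.4607, 0.072], [0.5818, -0.4706, 0.072], [0.2332, -0.4692, 0.072], [0.2326, -0.4597, 0.072]]
2242 [542.9 277.9] ((544.5, 288.5), (113.0, 29.0), 90.0) [[0.5691, -0.483, 0.072], [0.5707, -0.5455, 0.072], [0.3346, -0.5339, 0.072], [0.3333, -0.4732, 0.072]]
black
orange
13 [245.7 210.8] ((5.0, 2.0), 90.0) [0.6058 0.129  0.018 ]
```

View pics/A.png

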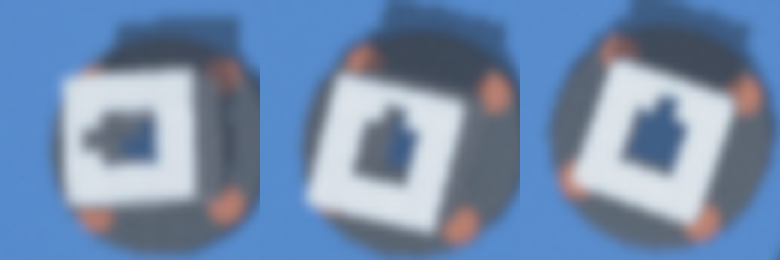

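View pics/B.png

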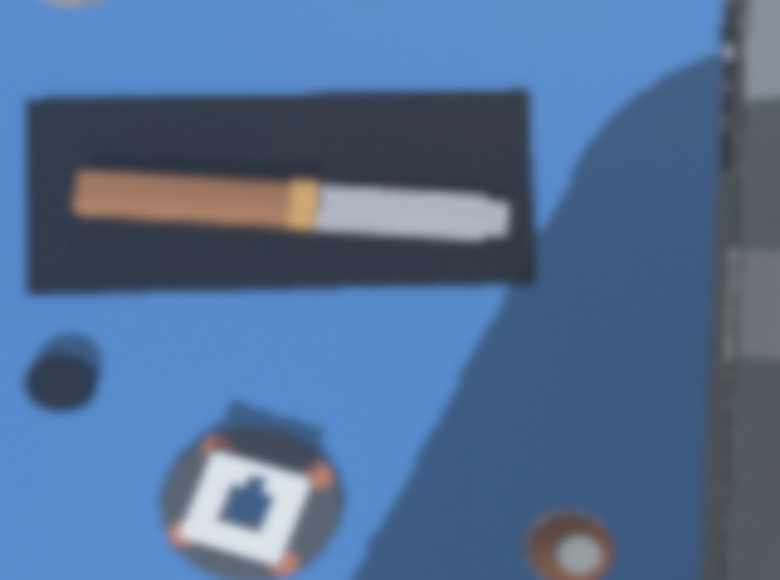

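```bash
python3 - <<'E'
from h import *
c=Cam("top"); im=c.im; hsv=cv2.cvtColor(im,cv2.COLOR_BGR2HSV); S=hsv[...,1].astype(int)
m=(S<95); m[:, :322]=0; m[:,440:]=0; m[:100]=0; m[345:]=0
b=max(blobs(m,500),key=lambda b:b[0]); M=b[2]
ys=np.arange(165,310); R=np.array([np.flatnonzero(M[y])[-1]+.5 for y in ys]); L=np.array([np.flatnonzero(M[y])[0]-.5 for y in ys])
xs=np.arange(350,420); T=np.array([np.flatnonzero(M[:,x])[0]-.5 for x in xs]); Bo=np.array([np.flatnonzero(M[:,x])[-1]+.5 for x in xs])
def fit(x,y,z,sw):
    p=np.c_[(y,x) if sw else (x,y)]
    P=np.array([c.at(q,z)[:2] for q in p]); vx,vy,x0,y0=cv2.fitLine(P.astype(np.float32),cv2.DIST_HUBER,0,.01,.01).ravel(); return vx,vy,x0,y0
for n,a in(("hinge",fit(ys,R,.072,1)),("frontbottom",fit(ys,L,.0,1)),("far",fit(xs,T,.072,0)),("near",fit(xs,Bo,.072,0))):
    print(n,np.round(a,4),np.degrees(np.arctan2(a[1],a[0])).round(2))
print([c.at(q,.072).round(4) for q in((350,232.5),(341,233))])
# notch plate
g=cv2.cvtColor(im,cv2.COLOR_BGR2GRAY); print(g[205:262:3,336:352:3])
r,f,t=[c.at((x,y),.018) for x,y in((199.8,206.6),(250,209.2),(289.8,213.1))]
print("blade",r,f,t,np.linalg.norm(f-r),np.linalg.norm(t-f),np.degrees(np.arctan2(*(t-r)[[1,0]])))
# bright boundary per spec: front edge of the cover
s=Cam("side"); s.crop(220,140,400,275,4.4,"pics/S.png")
E
```

```text
hinge [ 0.9996 -0.0266  0.578  -0.2665] -1.53
frontbottom [ 0.9996 -0.0295  0.5533 -0.066 ] -1.69
far [ 0.0354  0.9994  0.7507 -0.1705] 87.97
near [ 0.0206  0.9998  0.3611 -0.1697] 88.82
[array([ 0.5587, -0.097 ,  0.072 ]), array([ 0.5571, -0.0778,  0.072 ])]
[[ 80  92  92  92  92  92]
 [ 81  91  91  92  92  92]
 [ 78  91  92  91  90  92]
 [ 82  91  90  91  91  91]
 [ 80  91  92  91  91  91]
 [ 99 105 103 104  97  92]
 [101 114 112 115 103  90]
 [103 114 113 114 100  91]
 [105 114 113 115 100  90]
 [ 99 113 113 115  99  89]
 [102 114 114 114  97  90]
 [ 99 113 114 114  97  90]
 [100 114 114 114  95  89]
 [ 99 113 113 114  95  88]
 [ 86  92  92  94  91  88]
 [ 84  87  88  88  88  88]
 [ 86  87  87  88  88  88]
 [ 87  88  88  88  88  88]
 [ 88  88  88  88  88  87]]
blade [0.61286151 0.2330657  0.018     ] [0.60976286 0.1193835  0.018     ] [0.60311581 0.02910181 0.018     ] 0.11372442178980244 0.0905260497599661 -92.73559579880585
```

View pics/S.png

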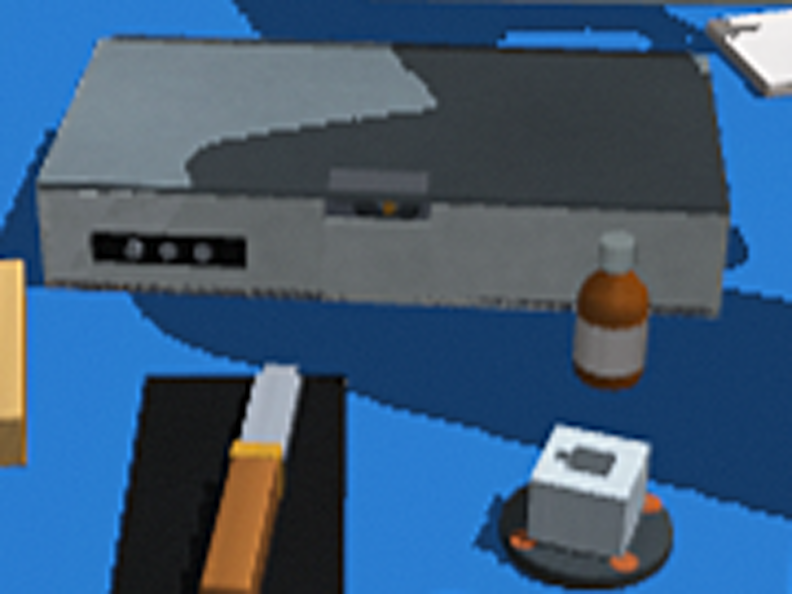

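The case is seen clearly: centre about (0.556,-0.166), its x axis along -y (heading -91.6°), and the measured size is 390x200 as given. The blade handle's front end is at (0.610,0.119), heading about -92.7°. I'll pick up the blade and go to the notch.

```bash
cat >> h.py <<'E'
CASE=np.array([0.556,-0.166]); HD=np.radians(-91.6)
EX=np.array([np.cos(HD),np.sin(HD)]); EY=np.array([-EX[1],EX[0]])
def cw(x,y,z): return np.append(CASE+x*EX+y*EY,z)
def st(tag=""):
    o=env.observe(); print(tag,"t%.1f"%o["t"],o["position"].round(4),"F",o["ft_force"].round(1),"gap %.4f"%o["finger_gap"],"j6 %.2f"%o["joints"][5]); return o
def near(p,yaw):
    "orientation (either half turn) with least last-joint angle"
    best=None
    for k in(0,np.pi):
        q=env.solve_ik(p,down(yaw+k))
        if q is not None and (best is None or abs(q[5])<best[0]): best=(abs(q[5]),down(yaw+k))
    return best[1]
E
python3 - <<'E'
from h import *
d=np.radians(-92.7); u=np.array([np.cos(d),np.sin(d)])
g=np.array([0.6098,0.1194])-0.025*u
q=near(np.append(g,.12),d+np.pi/2); print(q)
env.movep(np.append(g,.12),q); st()
env.move_linear(np.append(g,.0175)); st("down")
env.grip(0.0,100); o=st("grip")
env.move_linear(np.append(g,.12))
# above/before notch, tip 40 mm short of it; grip->tip .115
Q=near(cw(-.255,0,.12),HD+np.pi/2)
p=cw(-.255,0.0,.12); env.movep(p,Q); env.move_linear(cw(-.255,0,.0575)); st("pre")
c=Cam("top"); s=Cam("side")
a=cv2.resize(c.im[180:290,230:360],(390,330)); b=cv2.resize(s.im[150:260,240:370],(390,330)); cv2.imwrite("pics/pre.png",np.hstack([a,b]))
E
```

```text
[-0.69025124  0.72356978  0.          0.        ]
 t2.9 [0.6111 0.1437 0.1202] F [ 0.3 -0.1  0.5] gap 0.0857 j6 -1.29
down t3.7 [0.6116 0.1444 0.0184] F [ 0.5  1.2 -0.4] gap 0.0854 j6 -1.29
grip t4.3 [0.6114 0.1444 0.0181] F [-1.6  0.   6.3] gap 0.0225 j6 -1.29
pre t6.1 [0.5635 0.0893 0.0577] F [ 0.2  0.2 -0.4] gap 0.0224 j6 -1.39
```

View pics/pre.png

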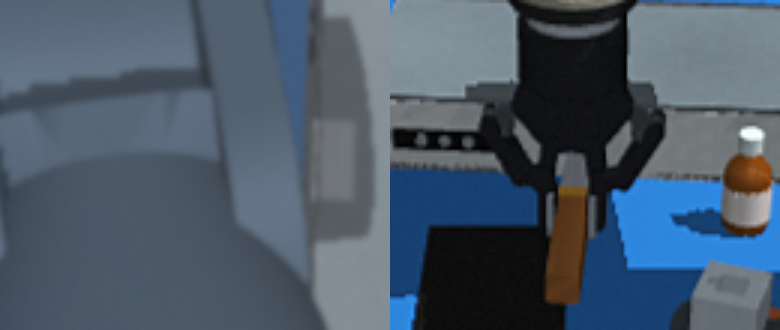

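The blade is held straight in the jaws and points at the notch, so I'll insert it and lever.

```bash
python3 - <<'E'
from h import *
env.move_linear(cw(-.230,0,.0575),v=.08); st("at face")
env.move_linear(cw(-.190,0,.0575),v=.06); o=st("in")
if np.abs(o["ft_force"]).max()>12: raise SystemExit
r=.172
for th in (.06,.2,.35,.5,.7,.9,1.1,1.3,1.5,1.62):
    tx=.097-r*np.cos(th); tz=.066+r*np.sin(th)-.002
    env.move_linear(cw(tx-.115,0,tz-.0005),v=.12)
    if th in(.2,.5,1.1,1.62): st(th)
c=Cam("top"); s=Cam("side"); cv2.imwrite("pics/open.png",np.hstack([c.im[80:380,200:500],s.im[20:320,160:460]]))
E
```

```text
at face t6.7 [0.5625 0.0633 0.0577] F [ 0.3  0.9 -1. ] gap 0.0219 j6 -1.43
in t7.5 [0.5613 0.024  0.0575] F [-0.6 -0.3 -1.9] gap 0.0224 j6 -1.50
0.2 t8.1 [0.5615 0.0205 0.0975] F [-0.4 -0.1 -1.2] gap 0.0222 j6 -1.51
0.5 t8.9 [0.5609 0.0029 0.1455] F [-0.  -0.2 -1.2] gap 0.0221 j6 -1.54
1.1 t10.2 [ 0.5587 -0.0701  0.2166] F [-0.   0.3 -1.7] gap 0.0223 j6 -1.67
1.62 t11.4 [ 0.5562 -0.1564  0.2351] F [ 0.5  0.1 -1.5] gap 0.0218 j6 -1.82
```

View pics/open.png

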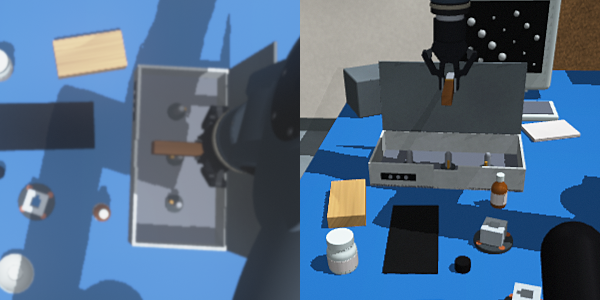

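The cover stands open at about 1.6 rad and the spindles are visible. I'll put the blade back on the mat, then look with the arm out of the way.

```bash
python3 - <<'E'
from h import *
env.move_linear(cw(-.22,0,.235),v=.25); st()
d=np.radians(-92.7); u=np.array([np.cos(d),np.sin(d)])
g=np.array([0.6098,0.1194])-0.025*u
q=near(np.append(g,.12),d+np.pi/2)
env.movep(np.append(g,.10),q); env.move_linear(np.append(g,.0185)); st("low")
env.grip(.05); env.move_linear(np.append(g,.15),v=.25)
q=env.solve_ik(np.array([.40,.10,.30]),down(0)); j=env.observe()["joints"].copy(); j[0]=1.45; env.move_j(j); st("aside")
c=Cam("top"); c.crop(320,130,460,340,2.8,"pics/in.png"); s=Cam("side"); 
a=cv2.resize(c.im[130:335,320:450],None,fx=2.9,fy=2.9,interpolation=cv2.INTER_CUBIC); b=cv2.resize(c.im[150:320,90:340],(400,272),interpolation=cv2.INTER_CUBIC); e=cv2.resize(s.im[130:330,190:440],(400,320))
b=np.vstack([b,e]); b=b[:a.shape[0]]; b=np.vstack([b,np.zeros((a.shape[0]-b.shape[0],400,3),np.uint8)]); cv2.imwrite("pics/in.png",np.hstack([a,b])); cv2.imwrite("pics/top_open_raw.png",c.im)
E
```

```text
t12.4 [0.5621 0.0531 0.235 ] F [ 0.4 -0.1 -1.9] gap 0.0222 j6 -1.45
low t13.9 [0.6116 0.1439 0.0197] F [ 1.  -0.1 -1. ] gap 0.0221 j6 -1.29
aside t17.5 [0.0765 0.6231 0.1499] F [-0.2 -0.1 -1. ] gap 0.0500 j6 -1.29
```

View pics/in.png

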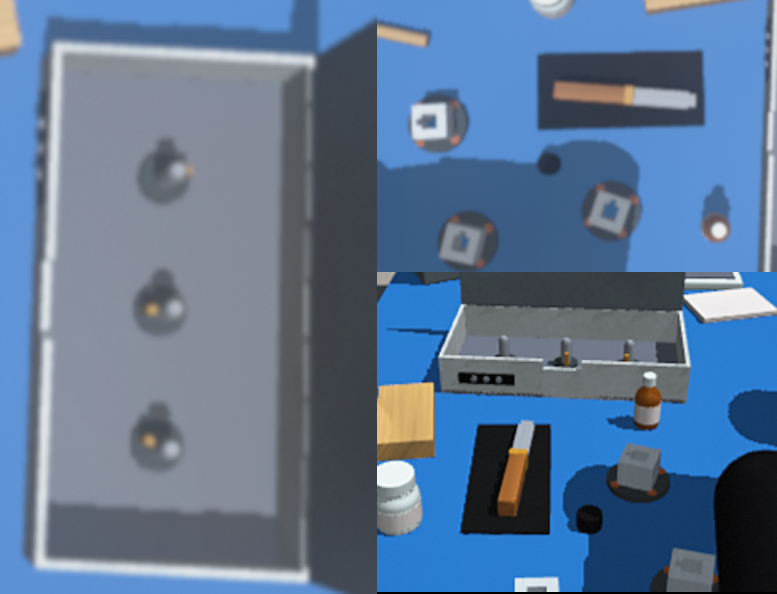

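Blade is back on the mat. Spindle tips are near px (381,189), (380,237), (379,285), with a brass key beside each. Next I'll measure spindles, keys and carriers.

```bash
python3 - <<'E'
from h import *
c=Cam("top"); im=c.im; hsv=cv2.cvtColor(im,cv2.COLOR_BGR2HSV); H,S,V=[hsv[...,i].astype(float) for i in range(3)]
def cen(m,w): 
    y,x=np.nonzero(m); k=w[m]; return np.array([(x*k).sum(),(y*k).sum()])/k.sum()
print("expected", [cw(0,y,0)[:2].round(4) for y in(.105,0,-.105)])
for n,(x,y) in enumerate(((378,190),(376,237),(375,283))):
    w=np.zeros(V.shape,bool); w[y-13:y+14,x-11:x+14]=1
    tip=w&(S<60)&(V>np.percentile(V[w],93)); br=(im[...,2].astype(float)-im[...,0]); key=w&(br>10)
    tp=cen(tip,V); kp=cen(key,br) if key.any() else None
    seat=w&(V<95); 
    r=cv2.minEnclosingCircle(np.argwhere(w&(V<100))[:,::-1].astype(np.float32))
    T=c.at(tp,.053); K=c.at(kp,.034)
    print(n,tp.round(1),T.round(4)[:2],"key",kp.round(1),key.sum(),K.round(4)[:2],"d",np.linalg.norm((K-T)[:2]).round(4),"ang",np.degrees(np.arctan2(*(K-T)[[1,0]])).round(1))
print("carriers")
for x,y in((122,226),(141,302),(234,282)):
    w=np.zeros(V.shape,bool); w[y-20:y+20,x-20:x+20]=1
    # hub top: brightest low-sat surface, whether lit or shaded
    g=im.min(2).astype(float); hi=np.percentile(g[w],97); m=w&(g>.72*hi)
    m=max(blobs(m),key=lambda b:b[0])[2]
    hull=cv2.convexHull(np.argwhere(m)[:,::-1].astype(np.float32)); r=cv2.minAreaRect(hull)
    hm=np.zeros(V.shape,np.uint8); cv2.fillConvexPoly(hm,hull.astype(np.int32),1); hm=cv2.erode(hm,np.ones((3,3)))
    hole=(hm>0)&~m; hb=max(blobs(hole,3),key=lambda b:b[0])[2]
    P=c.at(r[0],.046); Hh=c.at(cen(hb,np.ones_like(V)),.046)
    B=[c.at(p,.046)[:2] for p in cv2.boxPoints(r)]; e=B[1]-B[0]
    print(P.round(4)[:2],"size",np.linalg.norm(B[1]-B[0]).round(4),np.linalg.norm(B[2]-B[1]).round(4),"flat",(np.degrees(np.arctan2(e[1],e[0]))%90).round(1),"hole dir",np.degrees(np.arctan2(*(Hh-P)[[1,0]])).round(0),(Hh-P)[:2].round(4))
E
```

```text
expected [array([ 0.661 , -0.1689]), array([ 0.556, -0.166]), array([ 0.451 , -0.1631])]
0 [381.  188.8] [ 0.658  -0.1688] key [385.  188.5] 8 [ 0.6622 -0.1828] d 0.0145 ang -73.4
1 [375.5 239.5] [ 0.5461 -0.1562] key [372.  236.3] 23 [ 0.5541 -0.1533] d 0.0086 ang 20.2
2 [375.  284.8] [ 0.4489 -0.1548] key [371.1 281.5] 23 [ 0.4549 -0.1511] d 0.0071 ang 31.6
carriers
[0.5626 0.3956] size 0.0458 0.0482 flat 1.4 hole dir 73.0 [0.0009 0.003 ]
[0.4006 0.3439] size 0.0494 0.0498 flat 79.0 hole dir 2.0 [0.0008 0.    ]
[0.4473 0.1459] size 0.0492 0.0493 flat 72.3 hole dir -15.0 [ 0.0017 -0.0004]
```

```bash
python3 - <<'E'
from h import *
c=Cam("top"); s=Cam("side"); rows=[[],[]]
for k,(y) in enumerate((.105,0,-.105)):
    for i,C in enumerate((c,s)):
        p=C.px(cw(0,y,.033)).round().astype(int); w=17 if i==0 else 15
        x0,y0=p-w
        rows[i].append(cv2.resize(C.im[y0:y0+2*w,x0:x0+2*w],(266,266),interpolation=cv2.INTER_CUBIC)); print(i,k,x0,y0,266/(2*w))
cv2.imwrite("pics/sp.png",np.vstack([np.hstack(r) for r in rows]))
for p in((381.05,188.3),(379.3,236.2),(378.6,284.5)): print(c.at(p,.054).round(4))
E
```

```text
0 0 362 172 7.823529411764706
1 0 254 162 8.866666666666667
0 1 361 219 7.823529411764706
1 1 293 163 8.866666666666667
0 2 359 266 7.823529411764706
1 2 332 165 8.866666666666667
[ 0.6589 -0.1686  0.054 ]
[ 0.5534 -0.1643  0.054 ]
[ 0.4496 -0.1624  0.054 ]
```

View pics/sp.png

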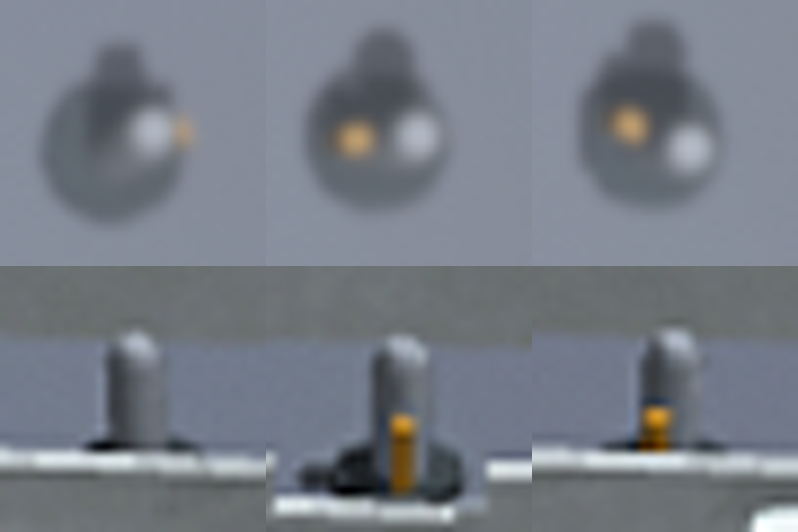

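```bash
cat > sp.py <<'E'
from h import *
c=Cam("top"); s=Cam("side")
T=[(362,172,152,132),(361,219,152,136),(359,266,158,148)]; K=[(362,172,185,132),(361,219,89,138),(359,266,97,124)]
St=[(254,162,133,75),(293,163,137,78),(332,165,142,70)]; Sk=[None,(293,163,136,152),(332,165,123,143)]
f=lambda a,k:np.array([a[0]+(a[2]+.5)/k-.5,a[1]+(a[3]+.5)/k-.5])
def tri(p,q):
    A=[];b=[]
    for C,x in((c,p),(s,q)):
        r=C.ray(x); r/=np.linalg.norm(r); M=np.eye(3)-np.outer(r,r); A.append(M); b.append(M@C.o)
    return np.linalg.lstsq(np.vstack(A),np.hstack(b),rcond=None)[0]
for i in range(3):
    t=f(T[i],7.8235); k=f(K[i],7.8235); t2=f(St[i],8.8667)
    P=c.at(t,.054); Q=c.at(k,.034)
    print(i,"top",P[:2].round(4),"tri",tri(t,t2).round(4),"key",Q[:2].round(4),"ang",np.degrees(np.arctan2(*(Q-P)[[1,0]])).round(1),np.linalg.norm((Q-P)[:2]).round(4))
    if Sk[i]: W=tri(k,f(Sk[i],8.8667)); V=tri(t,t2); print("  key tri",W.round(4),np.degrees(np.arctan2(*(W-V)[[1,0]])).round(1))
E
python3 sp.py
```

```text
0 top [ 0.6586 -0.1685] tri [ 0.6602 -0.1685  0.0538] key [ 0.6624 -0.1833] ang -75.9 0.0153
1 top [ 0.554  -0.1658] tri [ 0.5548 -0.1659  0.0538] key [ 0.5543 -0.1532] ang 88.7 0.0126
  key tri [ 0.5547 -0.1528  0.0357] 90.5
2 top [ 0.4497 -0.1628] tri [ 0.4505 -0.1626  0.0548] key [ 0.455  -0.1508] ang 65.9 0.0131
  key tri [ 0.4557 -0.1502  0.0367] 67.1
```

```bash
cat > ops.py <<'E'
from h import *
OFF=.026   # TCP above carrier's underside
def find(x,y,name="top"):
    c=Cam(name); g=c.im.min(2).astype(float); u,v=c.px((x,y,.046)).round().astype(int); w=np.zeros(g.shape,bool)
    w[max(v-32,0):v+33,max(u-32,0):u+33]=1
    best=[]
    for th in(60,80,100,120,140,160):
        for a,ce,m in blobs(w&(g>th),150):
            hull=cv2.convexHull(np.argwhere(m)[:,::-1].astype(np.float32)); r=cv2.minAreaRect(hull)
            B=np.array([c.at(p,.046)[:2] for p in cv2.boxPoints(r)]); e1=np.linalg.norm(B[1]-B[0]); e2=np.linalg.norm(B[2]-B[1])
            P=B.mean(0); best.append((abs(e1-.047)+abs(e2-.047),P,np.arctan2(*(B[1]-B[0])[::-1]),e1,e2))
    q,P,a,e1,e2=min(best,key=lambda b:b[0])
    gr=cv2.GaussianBlur(g,(0,0),.7)
    def samp(d): p=c.px((P[0]+.0145*np.cos(d),P[1]+.0145*np.sin(d),.046)); return cv2.getRectSubPix(gr.astype(np.float32),(1,1),tuple(map(float,p)))[0,0]
    ds=[a+k*np.pi/2 for k in range(4)]; vs=[samp(d) for d in ds]; d=ds[int(np.argmin(vs))]; d=np.arctan2(np.sin(d),np.cos(d))
    print("hub",P.round(4),"sides",round(e1,4),round(e2,4),"key",np.degrees(d).round(1),"samples",np.round(vs)); return P,d,q
def pick(P,d,S,key):
    S=np.array(S); best=None
    for k in range(4):
        y1=d+k*np.pi/2
        a=env.solve_ik(np.append(P,.10),down(y1)); b=env.solve_ik(np.append(S,.12),down(key+k*np.pi/2)); e=env.solve_ik(np.append(P,.10),down(y1+np.pi/2))
        if a is None or b is None or e is None: continue
        m=max(abs(a[5]),abs(b[5]),abs(e[5]))
        if best is None or m<best[0]: best=(m,k)
    m,k=best; print("k",k,"maxj6",round(m,2)); y=d+k*np.pi/2
    env.grip(.068,40)
    env.movep(np.append(P,.10),down(y+np.pi/2)); env.move_linear(np.append(P,OFF)); env.grip(0,25); st("sq")
    env.grip(.066); env.move_linear(np.append(P,.065)); env.movep(np.append(P,.065),down(y)); env.move_linear(np.append(P,OFF))
    env.grip(0,60); st("grip"); env.move_linear(np.append(P,.16),v=.25)
    return k
def fz(): env.dwell(.05); return env.observe()["ft_force"]
def place(S,key,k):
    S=np.array(S); Y=lambda a:down(key+k*np.pi/2+a)
    env.movep(np.append(S,.16),Y(0)); env.move_linear(np.append(S,.060+OFF)); b=fz(); print("base",b.round(1))
    u=.060; a=0; tries=[s*t for t in range(3,31,3) for s in(1,-1)]; i=0
    while u>.0125:
        u=max(u-.003,.012); env.move_linear(np.append(S,u+OFF),v=.05); F=fz()-b
        if F[2]>7:
            print("contact u %.4f"%u,"a",a,F.round(1)); 
            if u<.0155: break
            u+=.002
            if u>.045 or i>=len(tries): print("STUCK"); return False
            a=tries[i]; i+=1
            env.move_linear(np.append(S,u+OFF+.0015),v=.05); env.movep(np.append(S,u+OFF+.0015),Y(np.radians(a)))
    st("down a=%d"%a); return True
def release(S):
    S=np.array(S); env.grip(.066); env.move_linear(np.append(S,.16),v=.25); st("released")
E
python3 - <<'E'
from ops import *
P,d,q=find(.4473,.1459); find(.563,.396); find(.4006,.344)
if q<.008: pick(P,d,(.45,-.1627),np.radians(66.5))
E
```

```text
hub [0.4475 0.1463] sides 0.0452 0.0459 key -17.7 samples [ 92. 140. 140. 140.]
hub [0.5627 0.3956] sides 0.0458 0.0482 key 91.4 samples [218. 209. 130. 219.]
hub [0.4003 0.3447] sides 0.0453 0.045 key -11.0 samples [105. 137. 137. 139.]
k 1 maxj6 1.51
sq t21.4 [0.4482 0.1466 0.0271] F [-0.7  0.9  5.4] gap 0.0459 j6 -0.95
grip t24.3 [0.4482 0.1465 0.0272] F [-1.4 -0.5  6.9] gap 0.0453 j6 0.62
```

```bash
python3 - <<'E'
from ops import *
S=(.45,-.1627)
ok=place(S,np.radians(66.5),1); print(ok)
E
```

```text
base [ 0.1  0.4 -2.1]
contact u 0.0120 a 0 [ 0.  -1.6 20.2]
down a=0 t32.3 [ 0.4507 -0.163   0.0385] F [ 0.2 -1.2 18.1] gap 0.0454 j6 -1.51
True
```

Carrier C dropped fully to the seat: underside at 12 mm with seat contact there. Next is A to spindle 1, measured again first.

```bash
python3 - <<'E'
from ops import *
release((.45,-.1627))
P,d,q=find(.5627,.3956)
S=(.5545,-.1658); K=np.radians(89.5)
if q<.008:
    k=pick(P,d,S,K); print(place(S,K,k))
E
```

```text
released t33.3 [ 0.4499 -0.1627  0.1598] F [ 0.2  1.3 -0.4] gap 0.0656 j6 -1.51
hub [0.5626 0.3967] sides 0.048 0.0482 key 91.4 samples [224. 220. 152. 229.]
k 0 maxj6 0.98
sq t36.6 [0.5635 0.3972 0.0277] F [ 0.9 -1.5  5.8] gap 0.0459 j6 -0.98
grip t39.5 [0.5634 0.3973 0.0276] F [ 0.6 -0.7  7.9] gap 0.0454 j6 0.59
base [-0.8 -0.5 -1.3]
contact u 0.0120 a 0 [ 4.5  2.3 13.3]
down a=0 t47.7 [ 0.5554 -0.166   0.0388] F [ 3.8  1.7 12.1] gap 0.0453 j6 -0.28
True
```

```bash
python3 - <<'E'
from ops import *
release((.5545,-.1658))
P,d,q=find(.4003,.3447)
S=(.6592,-.1687); K=np.radians(-76)
if q<.008:
    k=pick(P,d,S,K); print(place(S,K,k))
E
```

```text
released t48.6 [ 0.5544 -0.1658  0.1598] F [-0.6  0.2 -1.2] gap 0.0660 j6 -0.28
hub [0.3999 0.3453] sides 0.0493 0.0482 key -11.0 samples [142. 230. 231. 230.]
k 1 maxj6 1.08
sq t51.8 [0.4006 0.3458 0.0272] F [ 0.2 -1.3  6.1] gap 0.0454 j6 -0.67
grip t54.7 [0.4006 0.3459 0.0273] F [-0.9  0.1  6.8] gap 0.0450 j6 0.90
base [ 0.6  0.5 -2. ]
contact u 0.0120 a 0 [ 2.9  0.9 11.5]
down a=0 t62.9 [ 0.6601 -0.1687  0.039 ] F [3.5 1.3 9.5] gap 0.0451 j6 1.08
True
```

Third carrier is down as well. I'll release, move aside and check everything before shutting.

```bash
python3 - <<'E'
from ops import *
release((.6592,-.1687))
env.grip(0,30)
j=env.observe()["joints"].copy(); j[0]=1.3; env.move_j(j)
c=Cam("top"); s=Cam("side")
cv2.imwrite("pics/chk.png",np.hstack([cv2.resize(c.im[130:335,310:450],(400,586)),cv2.resize(s.im[50:270,190:430],(400,586))]))
E
```

```text
released t63.9 [ 0.6592 -0.1687  0.1599] F [ 0.5  0.1 -0.8] gap 0.0659 j6 1.08
```

View pics/chk.png

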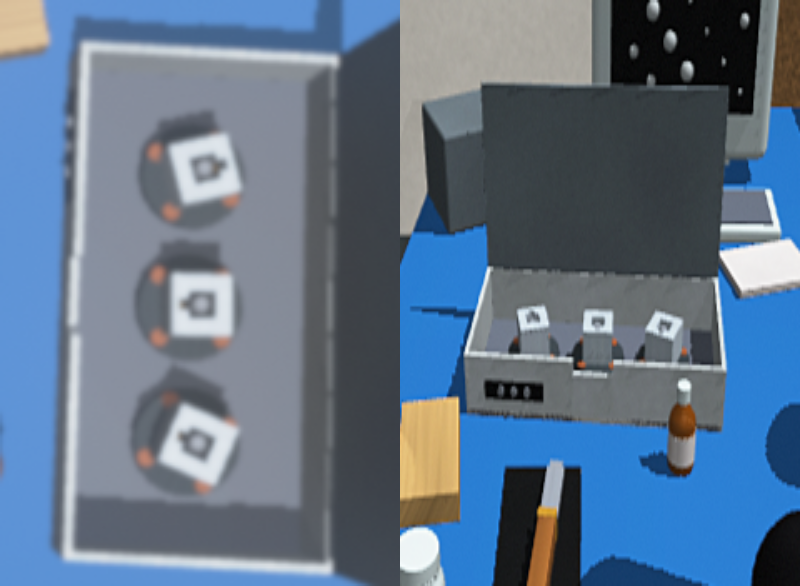

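All three carriers sit level and keyed, the blade is on the mat and the cover is open. I'll shut the cover from behind with closed fingers.

```bash
python3 - <<'E'
from h import *
Y=-.12; r=.16
def tcp(th,m=0): 
    return cw(.097-r*np.cos(th)+.006*np.sin(th)+.012+m, Y, .066+r*np.sin(th)+.006*np.cos(th)+.011)
q=near(tcp(1.7,.05),HD+np.pi/2)
p=env.observe()["position"]; print(p)
env.move_linear((p[0]*.8,p[1]*.8,.36),v=.3)
a=cw(.02,Y,.36); env.movep(a,q); st("over")
b=cw(.19,Y,.36); env.move_linear(b,v=.25); st("behind high")
e=tcp(1.75,.05); env.move_linear(e,v=.2); st("behind"); f0=env.observe()["ft_force"]
for th in np.r_[1.75:.05:-.15]:
    env.move_linear(tcp(th),v=.15)
    F=env.observe()["ft_force"]-f0; print(round(th,2),F.round(1))
    if abs(F).max()>20: break
st()
E
```

```text
[0.18253231 0.65550452 0.15996411]
over t71.6 [ 0.4357 -0.1821  0.36  ] F [-0.2 -0.3 -0.2] gap -0.0001 j6 1.20
behind high t72.5 [ 0.4309 -0.3517  0.3601] F [-0.2  1.3 -0.7] gap -0.0001 j6 0.91
behind t73.2 [ 0.4311 -0.3557  0.2348] F [0.8 0.  0.3] gap 0.0001 j6 0.91
1.75 [-1.3 -1.   0.5]
1.6 [-1.  -0.   0.7]
1.45 [-1.2  0.8 -0.5]
1.3 [-0.5 -0.3 -0.2]
1.15 [-0.9 -0.3 -1. ]
1.0 [-0.3 -0.2 -0.1]
0.85 [-0.7 -0.  -0.5]
0.7 [-0.5 -0.1  0.2]
0.55 [-1.5  0.1 -0.1]
0.4 [-0.6 -0.3  1.2]
0.25 [-0.2 -0.2 -0. ]
0.1 [-0.7 -0.5 -0.7]
 t77.1 [ 0.4373 -0.1133  0.0996] F [ 0.1 -0.5 -0.4] gap 0.0003 j6 1.35
```

```bash
python3 - <<'E'
from h import *
env.move_linear(cw(-.065,-.12,.098),v=.1); st("over edge"); env.dwell(.2); f0=env.observe()["ft_force"]
z=.098
while z>.074:
    z-=.002; env.move_linear(cw(-.065,-.12,z),v=.05); env.dwell(.1); F=(env.observe()["ft_force"]-f0)[2]
    if F>14: break
print(z,F); st()
env.move_linear(cw(-.065,-.12,.25),v=.25)
j=env.observe()["joints"].copy(); j[0]=-1.4; env.move_j(j); st("aside")
c=Cam("top"); s=Cam("side")
cv2.imwrite("pics/end.png",np.hstack([cv2.resize(c.im[90:380,100:450],(400,331)),cv2.resize(s.im[130:330,190:430],(400,331))]))
E
```

```text
over edge t77.4 [ 0.4383 -0.0977  0.0988] F [-0.1 -0.4 -0.3] gap 0.0003 j6 1.38
0.08199999999999999 21.124670605051474
 t80.4 [ 0.4382 -0.0977  0.0828] F [-5.6  2.1 20.1] gap 0.0003 j6 1.38
aside t83.1 [ 0.0769 -0.4416  0.2486] F [ 0.3 -0.7 -0.5] gap -0.0002 j6 1.38
```

View pics/end.png

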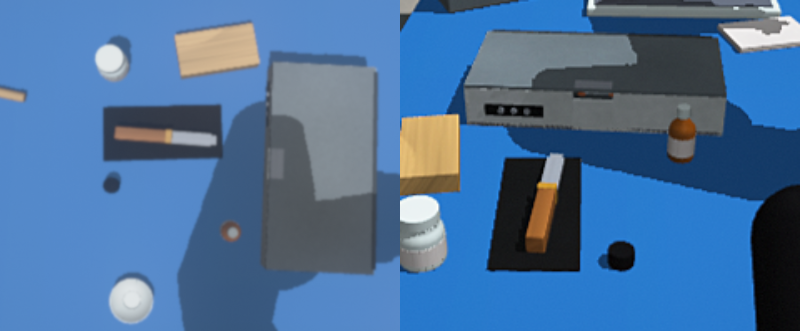

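The pressing fingertips stopped at z ≈ 0.072 m, which is the shut cover's top. The last picture shows the cover flush, the blade on its mat and the bystanders in place.

```bash
python3 -c "
from station import env
env.dwell(.5); print(env.sign_off(), env.observe()['t'])"
```

```text
the job is handed in; nothing more can be done
the job is handed in; nothing more can be done
```

The job is done and handed in at about 84 s on the robot's clock; no verdict was reported.

- **Cover opened:** I levered it to about 1.6 rad with the blade in the notch, then put the blade back on its mat. The wrist force hardly changed during the lever, so I have no direct reading of the blade-to-cover contact force. I inferred contact from the cover rising with the blade.
- **Carriers:** all three were present. Each dropped to the seat on its spindle at the first try with no turning search. Seat contact came with the underside commanded to 12 mm; the arm read about 0.5–1 mm higher. A picture before shutting showed all three level and keyed.
- **Cover shut:** I pushed it over from behind and pressed it down with about 20 N. The fingertips stopped at z ≈ 0.072 m, which is the shut cover's top.
- **Final pictures:** the cover is flush, the blade is lying on its mat, and the bystanders are in their places by eye (I did not measure them again). The arm was clear of everything at hand-in.

No check failed. The two cameras differed by about 1 mm on the spindle positions, within the fit. Spindle 0's key was partly hidden, which left its angle uncertain by about 8°, but its carrier dropped home anyway.

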